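One click on the sink's waste dial

TASK

The plug of the main sink bowl is shut. Lay a fingertip on the knurled face of the round waste dial set in the worktop and, by friction alone, turn it clockwise (seen from above) to the next click, half open, and no further; then take the hand away so that the dial sits in its click. Nothing is to be grasped or lifted: leave the two ramekins and the soap dish where they are.

Things in the scene. Friction and masses are not known exactly. Their poses are not given: they have to be found in the camera images.
- dial_base: Fixed round steel collar round the waste dial, 118 mm outside diameter, 12 mm high, on the grey worktop (z = 0). Origin: on the dial axis at worktop level, z up; its yaw varies. Dark lines on it mark the clicks: shut (5 mm, 60 degrees anticlockwise from its +x), half open (9 mm, at its +x), fully open (13 mm, 60 degrees clockwise).
- dial_top (a point): Centre of the flat, level, knurled top face of the dial, a bare metal disc of 76 mm diameter with a 3 mm gap to the collar. It stands 16.5 mm above the worktop, 4.5 mm above the collar: too little to pinch. It sits on a sprung stem that gives from about 3 N of downward push and bottoms after 4 mm at about 13 N; this point sinks with it.
- dial_mark (a point): Point on the dial's top face 35 mm from its axis, at the outer end of the dark inlaid line (26 mm long, flush) that shows where the dial is set; turns with the dial.
- waste_dial (a joint): Dial angle about its vertical axis, rad, growing clockwise seen from above. Sprung clicks at 0 (shut, the start), 1.047 (half open), 2.094 (fully open); crests at 0.52 and 1.57, past which the spring pulls it into the next click when let go; peak torque 0.04 N m. A fingertip pressing 5 to 10 N some 22 mm from the axis, moved clockwise about it, carries the dial along.
- ramekin_a: Loose glass ramekin, 84 mm across the rim, 45 mm high, on the worktop between the dial and the sink bowls. Bystander. Origin: centre of its underside.
- ramekin_b: Loose glass ramekin of the same size, on the worktop near the dial. Bystander. Origin: centre of its underside.
- soap_dish: Loose white plastic soap dish with its hinged flap shut, 89 x 124 x 35 mm (long side along its y), on the worktop on the other side of the dial. Bystander. Origin: centre of its underside.

How it is judged (in metres and radians):
On the way:
1. a fingertip on the dial turns it over the crest out of the shut click (value of joint waste_dial above 0.55 rad and contact force between the fingers and dial_base above 0.5 N), for 0.05 s.
At the end, for the whole second after the job is handed in: The dial rests in the half-open click, within 0.12 rad (7 degrees) of 1.047 rad, and both ramekins and the soap dish are within 20 mm of where they started (value of joint waste_dial between 0.9272 and 1.1672 rad and velocity of joint waste_dial between -0.05 and 0.05 rad/s and distance of each of ramekin_a, ramekin_b, soap_dish from where it was at the start of the episode below 0.02 m); the robot touches nothing.
It fails at once if the dial is turned past half open over the crest towards fully open (value of joint waste_dial above 1.57 rad).
It fails at once if a ramekin or the soap dish is lifted, carried or pushed more than 20 mm (distance of any of ramekin_a, ramekin_b, soap_dish from where it was at the start of the episode above 0.02 m).
It also fails if it takes over 35 s, if anything falls off the work surface, if the arm or the gripper's body presses on something with over 40 N, if the wrist force passes 120 N, or if a joint passes its speed limit or range.

ROBOT

A 6-joint arm with a two-finger parallel gripper is mounted at the origin on the work surface. World frame = base frame: x ahead of the robot, y to its left, z up, the work surface at z = 0. Lengths are in m, angles in degrees, forces in N, time in s.
With the tool pointing down it reaches from about 0.3 to 0.85 m from the base axis. Payload 4.2 kg.
Tool frame: the origin (TCP) lies between the finger pads; the fingertips stand 19 mm ahead of it and the grasp point (between the pads) is the TCP; y points along the fingers, z is the direction in which the jaws open and shut, and the axes are right-handed (so a half turn about y gives the same grasp; the last joint's range is limited). The gripper opens to 91 mm and grips with 3 to 60 N. Pads are 32 mm wide; open, the fingers measure 118 mm over their backs; the gripper's body (76 mm by 178 mm) begins 60 mm behind the grasp point.
Start: joints at [72.479, 18.312, 89.639, -0, 72.044, -1.146], TCP at [0.162, 0.552, 0.233] pointing down, gripper open.
Joint ranges: [-177.97, 177.97], [-48.28, 115.42], [12.27, 149.76], [-77.06, 257.06], [2.81, 150.46], [-146.56, 146.56]. Speed limits (degrees/s): [147.25, 147.25, 180, 180, 180, 180].

INTERFACE

Orientations are given as a 3x3 rotation matrix whose columns are the frame's x, y, z axes.
In Python, from rig import manip gives the robot as it stands. The module is installed in compiled form; this text tells all that it offers. Calls block until the motion is done:
- manip.move_pose(position, orientation): joint-space move of the TCP to a pose.
- manip.servo_line(position, rot=None, max_speed=0.15, threshold=None): straight line of the TCP; rot=None keeps the orientation; max_speed is the mean speed in m/s. With threshold (N) it stops when the force on the tool has changed by that much, and returns True; else False.
- manip.move_joints(angles): joint-space move.
- manip.grip(opening, grip_force=None): opening from 0.0 (shut) to 1.0 (fully open); grip_force is the grip in N (None keeps the last); returns when the fingers have stopped.
- manip.pause(seconds).
- manip.solve_ik(position, orientation): joint angles nearest the present ones, or None.
- manip.get_obs(): the state.
- manip.get_image(name): name is "scene" or "top" or "wrist"; returns a dict with "pixels" (420x560x3 uint8, blue, green, red), "fovy" (degrees; the focal length in pixels is half the picture's height over the tangent of half this angle, whatever the lens; pixels are square), "cx", "cy" (the principal point, pixels), "dist_coeffs" ([k1, k2, p1, p2, k3] as OpenCV has them; the pictures are not rectified), "world_from_camera" (4x4, takes a point from camera to world coordinates); the wrist camera has in their place "tool_from_camera" (4x4, takes a point from camera to tool coordinates, whose origin is the TCP and whose axes are the tool frame's). Camera axes: x right, y down, z forward; pixel columns grow to the right and rows downward; lengths in m; the calibration is good to about 2 mm. A picture is of the moment at which its call begins: read the wrist's pose just before it. There is no depth.
A pose or a line that the arm cannot do raises manip.PlanningError and nothing moves.
- manip.close_job(): hands the job in, once; it reports no verdict.
The state is a dict: "t": time; "q": joint angles; "qvel": joint speeds; "joint_efforts": joint torques, N m; "tcp_pos": TCP position; "orientation": TCP orientation; "contact_force": force on the tool from outside, world axes, zero at the start; "torque": the same for the moment, N m; "finger_gap": opening from 0.0 (shut) to 1.0 (fully open).
Only numpy, scipy, OpenCV 4.12 (cv2) and the standard library are available. Lean on these libraries where they do the work, as an engineer would, in place of code of your own. Each camera call takes 0.05 s, during which the arm holds its last target.

## Working session

There is one attempt and no reset: what is moved stays moved. The work goes in short steps, each a Python script; the robot and the scene stay as the last script left them, time stands still between calls to the robot, and variables do not carry over. Pictures are saved under pics/ and viewed, and the job is handed in when it is done.

```bash
mkdir -p pics && cat > h.py <<'E'
import numpy as np,cv2
from rig import manip
def K(im):
    h=im["pixels"].shape[0]; f=h/2/np.tan(np.radians(im["fovy"])/2)
    return np.array([[f,0,im["cx"]],[0,f,im["cy"]],[0,0,1.]])
def ray2plane(im,uv,z,T=None):
    T=np.array(im["world_from_camera"]) if T is None else T
    p=cv2.undistortPoints(np.array(uv,float).reshape(-1,1,2),K(im),np.array(im["dist_coeffs"],float)).reshape(-1,2)
    d=np.c_[p,np.ones(len(p))]@T[:3,:3].T; o=T[:3,3]
    return o+d*((z-o[2])/d[:,2])[:,None]
E
python3 - <<'E'
from h import *
import pickle
o=manip.get_obs();print(o["t"],o["tcp_pos"],o["orientation"],o["contact_force"])
for n in("scene","top","wrist"):
    im=manip.get_image(n);cv2.imwrite(f"pics/{n}0.png",im["pixels"]);pickle.dump((o,im),open(n+"0.pkl","wb"))
    print(n,{k:np.round(v,3).tolist() for k,v in im.items() if k!="pixels"})
E
```

```text
0.0 [0.1619597  0.55124844 0.23211696] [[ 9.59430912e-01 -5.23488180e-04  2.81943348e-01]
 [-2.81943833e-01 -1.69271542e-03  9.59429419e-01]
 [-2.50001089e-05 -9.99998430e-01 -1.77163776e-03]] [ 0.18968592  0.0245457  -0.71529916]
scene {'fovy': 47.931, 'cx': 280.701, 'cy': 207.468, 'dist_coeffs': [-0.11, 0.0, 0.0, 0.0, 0.0], 'world_from_camera': [[0.673, 0.568, -0.473, 0.974], [0.739, -0.504, 0.447, -0.326], [0.015, -0.651, -0.759, 0.734], [0.0, 0.0, 0.0, 1.0]]}
top {'fovy': 51.674, 'cx': 274.686, 'cy': 210.748, 'dist_coeffs': [-0.084, 0.0, 0.0, 0.0, 0.0], 'world_from_camera': [[0.008, -0.998, 0.064, 0.491], [-1.0, -0.009, -0.022, 0.09], [0.023, -0.063, -0.998, 0.903], [0.0, 0.0, 0.0, 1.0]]}
wrist {'fovy': 67.701, 'cx': 277.441, 'cy': 211.795, 'dist_coeffs': [-0.002, 0.0, 0.0, 0.0, 0.0], 'tool_from_camera': [[0.0, 0.962, 0.272, -0.077], [-0.0, -0.272, 0.962, -0.152], [1.0, -0.0, 0.0, 0.0], [0.0, 0.0, 0.0, 1.0]]}
```

View pics/scene0.png

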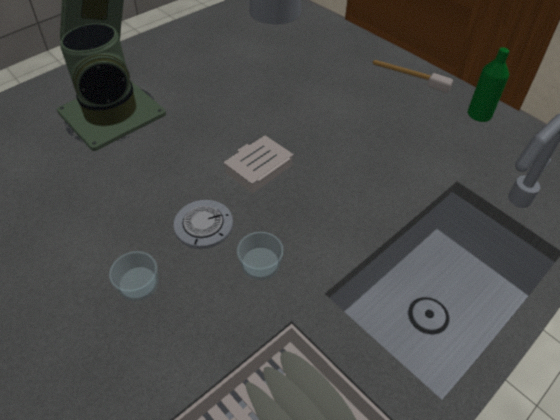

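View pics/top0.png

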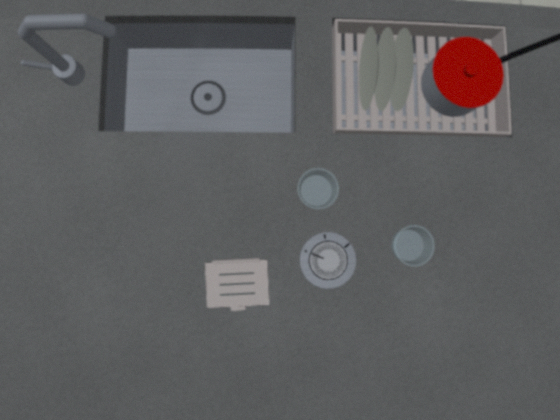

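View pics/wrist0.png

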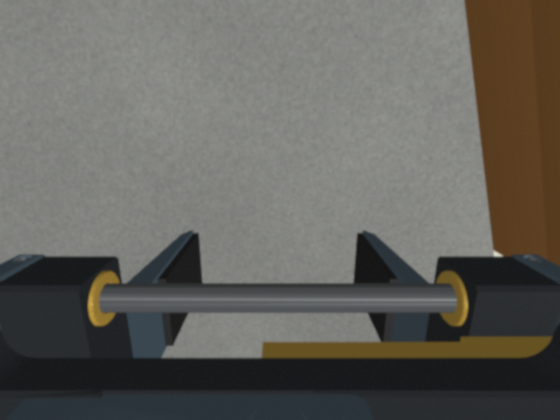

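The top view shows the dial at about (328,261), the ramekins at (318,189) and (413,246), and the soap dish at (237,284). In the scene view the dial is at about (204,222). Next I'll measure these.

```bash
python3 - <<'E'
from h import *
import pickle
for n,c in(("top",(328,261)),("scene",(204,222))):
    o,im=pickle.load(open(n+"0.pkl","rb"));p=im["pixels"]
    g=cv2.GaussianBlur(cv2.cvtColor(p,cv2.COLOR_BGR2GRAY),(3,3),0)
    m=(g>105).astype(np.uint8)
    m=np.where(g>np.median(g)+25,255,0).astype(np.uint8)
    cs,_=cv2.findContours(m,cv2.RETR_EXTERNAL,cv2.CHAIN_APPROX_NONE)
    print(n,np.median(g))
    for k in cs:
        (x,y,w,h)=cv2.boundingRect(k)
        if cv2.pointPolygonTest(cv2.convexHull(k),c,False)>0 and w<100:
            hull=cv2.convexHull(k); e=cv2.fitEllipse(hull)
            q=ray2plane(im,hull.reshape(-1,2),0.012)
            cc,r=cv2.minEnclosingCircle(q[:,:2].astype(np.float32)*1000)
            e2=cv2.fitEllipse((q[:,:2]*1000).astype(np.float32))
            print(e,"world",cc,r,e2)
    x,y=c;cv2.imwrite(f"pics/{n}crop.png",cv2.resize(p[y-40:y+40,x-40:x+40],None,fx=7,fy=7,interpolation=cv2.INTER_CUBIC))
o,im=pickle.load(open("top0.pkl","rb"))
for nm,uv,z in(("ramA",(318,188),.045),("ramB",(413,245),.045),("soap",(237,284),.035),("sL",(206,262),.035),("sR",(270,305),.035)):print(nm,ray2plane(im,[uv],z))
E
```

```text
top 92.0
((327.8984680175781, 260.07867431640625), (35.92363357543945, 36.12079620361328), 153.68667602539062) world (446.6904602050781, -40.70820617675781) 37.73215866088867 ((446.8351745605469, -40.625633239746094), (73.90601348876953, 74.32695770263672), 167.7599334716797)
((327.24908447265625, 260.2684326171875), (54.078041076660156, 54.957454681396484), 121.42413330078125) world (446.87249755859375, -39.282230377197266) 56.80435562133789 ((446.5047302246094, -39.39168167114258), (111.04389953613281, 113.3171615600586), 161.14414978027344)
scene 75.0
((202.73117065429688, 221.944580078125), (43.69050216674805, 58.03251647949219), 80.59060668945312) world (448.8859558105469, -39.04882049560547) 56.85258865356445 ((448.7950439453125, -38.968841552734375), (111.27623748779297, 113.11280822753906), 141.0737762451172)
ramA [[ 0.59150799 -0.01575497  0.045     ]]
ramB [[ 0.47897203 -0.20766345  0.045     ]]
soap [[0.39935275 0.14384717 0.035     ]]
sL [[0.44237455 0.2060298  0.035     ]]
sR [[0.35823823 0.07795046 0.035     ]]
```

```bash
python3 - <<'E'
import cv2,numpy as np
cv2.imwrite("pics/both.png",np.hstack([cv2.resize(cv2.imread(f"pics/{n}crop.png"),(400,400)) for n in("top","scene")]))
E
```

```text
(no output)
```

View pics/both.png

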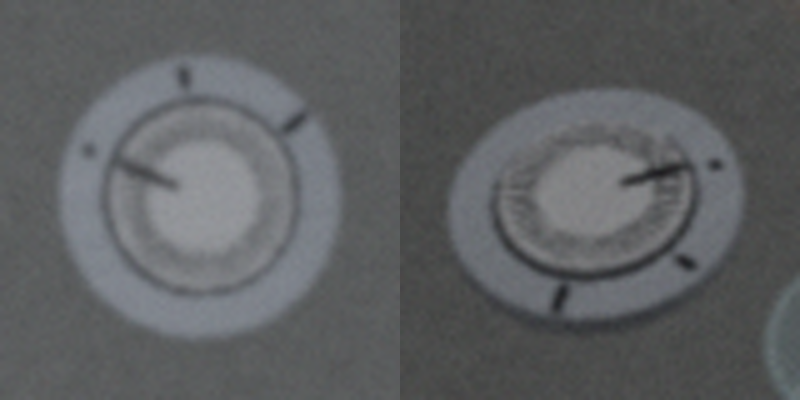

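Top and scene views agree to within about 2 mm: axis near (0.4475, −0.0393). The collar measures 111–113 mm, blurred down from 118, and the marks run clockwise from left as expected. I'll shut the gripper and take a closer look from the wrist.

```bash
cat >> h.py <<'E'
def R(phi):  # tool z along azimuth phi (deg), y down
    a=np.radians(phi-90); x=np.array([np.cos(a),np.sin(a),0]);y=np.array([0,0,-1.]);return np.c_[x,y,np.cross(x,y)]
E
python3 - <<'E'
from h import *
import pickle
C=np.array([.4475,-.0393,0])
Rt=R(30)
P=C+0.06*Rt[:,0]+[0,0,.17]
manip.grip(0.0)
print(manip.solve_ik(P,Rt),manip.solve_ik(C+[.019,-.011,.04],R(30)),manip.solve_ik(C+[.019,-.011,.04],R(-35)))
manip.move_pose(P,Rt); manip.pause(.3)
o=manip.get_obs();im=manip.get_image("wrist");pickle.dump((o,im),open("w1.pkl","wb"))
cv2.imwrite("pics/w1.png",im["pixels"]);print(o["t"],o["tcp_pos"],o["q"],o["contact_force"],o["finger_gap"])
E
```

```text
[-12.17558161  13.37151164 106.47591028   0.          60.15257807
 -42.17558161] [-7.55853425e+00  2.16076768e+01  1.17982383e+02 -2.54444375e-14
  4.04099406e+01 -3.75585342e+01] [-7.55853425e+00  2.16076768e+01  1.17982383e+02 -2.54444375e-14
  4.04099406e+01  2.74414658e+01]
4.3667 [ 0.47759925 -0.09099455  0.17000635] [-1.21415488e+01  1.33738148e+01  1.06471662e+02 -1.41933368e-03
  6.01515032e+01 -4.21752767e+01] [ 0.28858798  1.02002651 -0.23672385] 0.0013153261787321093
```

View pics/w1.png

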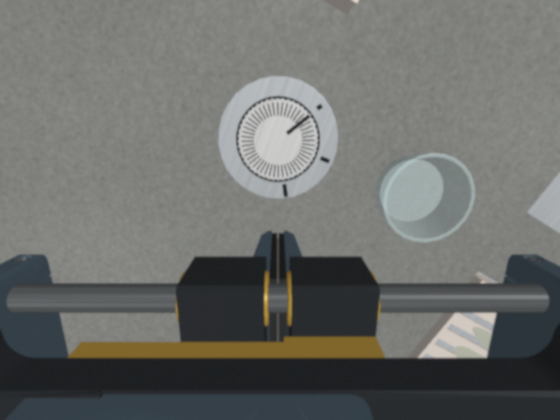

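The wrist view shows the collar centred at about (278,137), with the dial mark pointing up and right towards the shut dot at (320,107). The fingers are closed.

```bash
python3 - <<'E'
from h import *
import pickle
o,im=pickle.load(open("w1.pkl","rb"));p=im["pixels"]
T=np.eye(4);T[:3,:3]=o["orientation"];T[:3,3]=o["tcp_pos"];T=T@np.array(im["tool_from_camera"])
g=cv2.GaussianBlur(cv2.cvtColor(p,cv2.COLOR_BGR2GRAY),(3,3),0);print(np.median(g),g[137,235-8],g[60,278])
m=((g>(int(g[137,227])+int(g[55,278]))//2)*255).astype(np.uint8);m[210:]=0;m=cv2.morphologyEx(m,cv2.MORPH_OPEN,np.ones((5,5)))
for k in cv2.findContours(m,cv2.RETR_EXTERNAL,cv2.CHAIN_APPROX_NONE)[0]:
    h=cv2.convexHull(k)
    if cv2.pointPolygonTest(h,(230,137),True)>0:
        q=ray2plane(im,h.reshape(-1,2),.012,T)[:,:2]*1000
        print(cv2.fitEllipse(h),cv2.fitEllipse(q.astype(np.float32)))
d=cv2.inRange(g[110:135,287:312],0,95);print(ray2plane(im,[(278,139)],.0165,T),ray2plane(im,[(308,117)],.0165,T),ray2plane(im,[(320,107),(325,159.5),(285,190)],.012,T))
E
```

```text
128.0 178 131
((277.6247253417969, 136.30335998535156), (119.26553344726562, 122.33135986328125), 11.867013931274414) ((446.98260498046875, -37.22520446777344), (114.41828918457031, 115.64344024658203), 157.2909393310547)
[[ 0.44699923 -0.03649586  0.0165    ]] [[ 0.46123236 -0.00511826  0.0165    ]] [[ 0.46661636  0.00849159  0.012     ]
 [ 0.49694464 -0.03057322  0.012     ]
 [ 0.47835886 -0.07658653  0.012     ]]
```

The three views put the axis at (0.447, −0.038) ±1.5 mm, and the mark radius comes out at 34.5 mm against the given 35. Next I'll press down.

```bash
python3 - <<'E'
from h import *
C=np.array([.447,-.0382,0]);r=.022
Rt=R(30);u=Rt[:,2]
manip.move_pose(C+r*u+[0,0,.06],Rt)
manip.servo_line(C+r*u+[0,0,.042],max_speed=.05);manip.pause(.2)
o=manip.get_obs();print(o["t"],o["tcp_pos"],o["contact_force"]);f0=o["contact_force"][2]
print(manip.servo_line(C+r*u+[0,0,.0325],max_speed=.008,threshold=5))
manip.pause(.1)
o=manip.get_obs();print(o["t"],o["tcp_pos"],o["contact_force"],o["contact_force"][2]-f0)
E
```

```text
5.7 [ 0.46625096 -0.02724293  0.04219752] [-0.1374447  -0.20297273 -0.403963  ]
True
6.6917 [ 0.46603895 -0.02719057  0.03472292] [ 0.44423038 -0.33134829  5.11643669] 5.520399690106903
```

```bash
python3 - <<'E'
from h import *
C=np.array([.447,-.0382,0]);r=.022
z=.0341
manip.servo_line(C+r*R(30)[:,2]+[0,0,z],R(30),max_speed=.01);manip.pause(.1)
o=manip.get_obs();fz=o["contact_force"][2]+.4;print(o["tcp_pos"],fz)
if 4<fz<10:
  for phi in range(25,-31,-5):
    Rt=R(phi);manip.servo_line(C+r*Rt[:,2]+[0,0,z],Rt,max_speed=.03)
    o=manip.get_obs();f=o["contact_force"];print(phi,round(o["t"],2),np.round(o["tcp_pos"],4),np.round(f,2),np.round(o["torque"],3))
    fz=f[2]+.4
    if fz>11: z+=.0007
    elif fz<5.5: z-=.0005
E
```

```text
[ 0.46602419 -0.02718734  0.03451739] 6.86900097701648
25 7.29 [ 0.4669 -0.0288  0.0345] [-0.52  0.91  5.74] [ 0.079  0.277 -0.084]
20 7.54 [ 0.4676 -0.0304  0.0345] [0.24 1.71 6.73] [ 0.193  0.297 -0.042]
15 7.79 [ 0.4682 -0.0321  0.0345] [-1.63  2.6   5.68] [ 0.267  0.239 -0.033]
10 8.04 [ 0.4686 -0.034   0.0345] [-0.8   2.36  7.14] [0.363 0.225 0.008]
5 8.29 [ 0.4689 -0.0359  0.0345] [-0.67  1.95  6.22] [0.329 0.248 0.014]
0 8.54 [ 0.4692 -0.0378  0.0345] [-1.38  1.88  4.96] [0.297 0.252 0.018]
-5 8.79 [ 0.4692 -0.0398  0.0341] [-1.43  2.    6.81] [0.275 0.216 0.009]
-10 9.04 [ 0.469  -0.0419  0.0342] [0.07 1.08 5.79] [ 0.119  0.291 -0.025]
-15 9.29 [ 0.4686 -0.0439  0.0342] [-0.29 -0.17  6.25] [-0.062  0.262  0.006]
-20 9.54 [ 0.468  -0.0459  0.0342] [-1.75  0.48  6.03] [-0.123  0.26  -0.011]
-25 9.79 [ 0.4673 -0.0477  0.0342] [-0.86 -0.47  5.9 ] [-0.132  0.295 -0.039]
-30 10.04 [ 0.4665 -0.0493  0.0342] [-2.01 -0.3   6.77] [-0.119  0.271 -0.007]
```

The tangential force rose, then vanished past the crest, as expected. I'll lift straight up and look.

```bash
python3 - <<'E'
from h import *
import pickle
o=manip.get_obs();p=np.array(o["tcp_pos"])
manip.servo_line(p+[0,0,.03],max_speed=.06)
C=np.array([.447,-.0382,0]);Rt=R(0)
manip.move_pose(C+0.06*Rt[:,0]+[0,0,.17],Rt);manip.pause(.3)
o=manip.get_obs();im=manip.get_image("wrist");pickle.dump((o,im),open("w2.pkl","wb"))
x=im["pixels"];cv2.imwrite("pics/w2.png",x);print(o["t"],o["tcp_pos"],o["contact_force"])
cv2.imwrite("pics/w2c.png",cv2.resize(x[60:220,200:360],None,fx=3.5,fy=3.5,interpolation=cv2.INTER_CUBIC))
E
```

```text
11.6583 [ 0.44671055 -0.09776501  0.16902708] [ 0.01542278 -0.54322628  0.32998201]
```

View pics/w2.png

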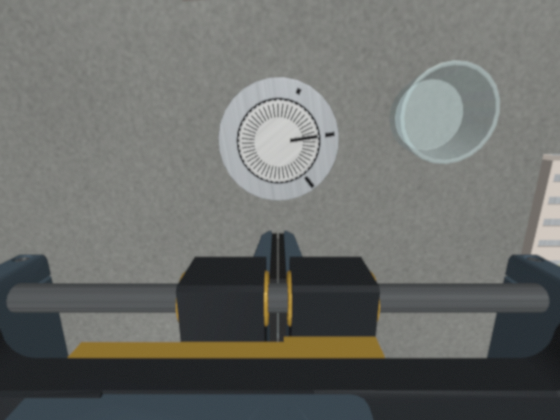

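View pics/w2c.png

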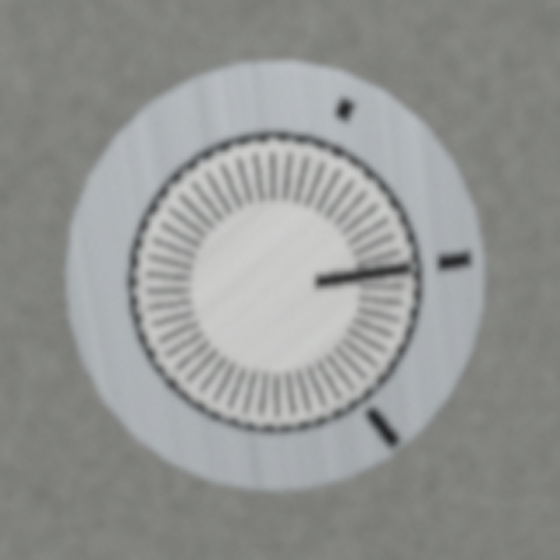

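The dial mark, from (290,140) to (317,136), now lines up with the middle (half-open) collar line at (330,134). I'll compute the angle and check the bystanders from above.

```bash
python3 - <<'E'
from h import *
import pickle
o,im=pickle.load(open("w2.pkl","rb"))
T=np.eye(4);T[:3,:3]=o["orientation"];T[:3,3]=o["tcp_pos"];T=T@np.array(im["tool_from_camera"])
s=lambda u,v:(200+u/3.5,60+v/3.5)
q=ray2plane(im,[s(317,282),s(410,268),],.0165,T);d=q[1]-q[0];print("mark az",np.degrees(np.arctan2(d[1],d[0])),q)
l=ray2plane(im,[s(345,109),s(455,261),s(384,427)],.012,T);c=np.array([.447,-.0372])
az=np.degrees(np.arctan2(l[:,1]-c[1],l[:,0]-c[0]));print("lines",az)
manip.move_pose([.25,.35,.3],R(60));manip.pause(.3)
im=manip.get_image("top");cv2.imwrite("pics/top2.png",im["pixels"])
a=pickle.load(open("top0.pkl","rb"))[1]["pixels"]
df=cv2.absdiff(a,im["pixels"]).max(2);cv2.imwrite("pics/df.png",np.hstack([df[150:330,190:450]*4,]))
for n,(x,y) in dict(A=(318,189),B=(413,246),S=(237,284)).items():
  r=45 if n=="S" else 28
  A=a[y-r:y+r,x-r:x+r].astype(np.float32).mean(2);B=im["pixels"][y-r:y+r,x-r:x+r].astype(np.float32).mean(2)
  print(n,cv2.phaseCorrelate(A-A.mean(),B-B.mean()))
o=manip.get_obs();print(o["t"],o["contact_force"])
E
```

```text
mark az 8.382569496596387 [[ 0.45907795 -0.03645564  0.0165    ]
 [ 0.48418781 -0.03275554  0.0165    ]]
lines [ 67.0278835    6.99991324 -51.40956849]
A ((-0.04403809749816645, -0.0023997477111805665), 1.0541308710310193)
B ((0.030660695923614867, 0.10950455716327667), 1.084623596933153)
S ((0.05377447349435727, -0.023303429428764844), 1.0570651141508125)
13.9 [-0.31707246  0.85627794  0.06250669]
```

View pics/top2.png

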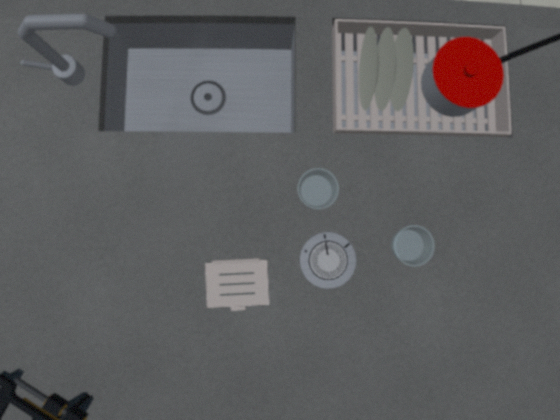

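The top view shows the dial mark pointing at the half-open line at (325,238), the bystanders unmoved (under 0.2 px shift) and the hand clear of everything. The mark is within about 1.5° of the half-open line, so I'm handing in.

```bash
python3 -c "
from rig import manip
manip.close_job();print(manip.get_obs()['t'])"
```

```text
the job is handed in; nothing more can be done
the job is handed in; nothing more can be done
```

The waste dial now sits in the half-open click, and I have handed the job in; it reports no verdict. I laid the closed fingertips on the dial's face at 22 mm from the axis, pressing about 5.5–7.5 N. I swept them 60° clockwise about the axis, lifted straight up and moved the hand well away.

- **Dial angle:** after release, the mark read at 8.4° and the half-open line at 7.0°. That 1.4° difference is within measuring error and well inside the 7° allowed. The sideways force on the finger rose and then dropped away as the dial went over the first crest.
- **Ramekins and soap dish:** the before-and-after top views show shifts under 0.2 pixels (under 0.5 mm).
- **Time and contact:** 13.9 s on the clock at the last check, and the robot was touching nothing.
- **Disagreement:** the views differed by about 2 mm on where the dial's axis is, which is within the camera calibration. No check failed.

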